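# Close up a battery-powered bench meter

### The arm

A 6-joint arm with a two-finger parallel gripper is mounted at the origin on the work surface. World frame = base frame: x ahead of the robot, y to its left, z up, the work surface at z = 0. Lengths are in m, angles in degrees, forces in N, time in s.
With the tool pointing down it reaches from about 0.35 to 0.875 m from the base axis. Payload 4.2 kg.
Tool frame: the origin (TCP) lies midway between the tips of the shut fingers; the grasp point (between the pads) lies 19 mm behind it; y points along the fingers, z is the direction in which the jaws open and shut, and the axes are right-handed (so a half turn about y gives the same grasp; the last joint's range is limited). The gripper opens to 87 mm and grips with 3 to 60 N. Pads are 19 mm wide; open, the fingers measure 117 mm over their backs; the gripper's body (75 mm by 190 mm) begins 51 mm behind the grasp point.
Start: joints at [81.967, 22.042, 0.453, 0, -68.411, -14.817], TCP at [0.243, 0.576, 0.223] pointing down, gripper open.
Joint ranges: [-179.83, 179.83], [-69.29, 118.12], [-61.27, 80.66], [-181.25, 117.63], [-171.15, -9.14], [-177.46, 177.46]. Speed limits (degrees/s): [159.86, 159.86, 180, 180, 180, 180].

### API

Orientations are given as [roll, pitch, yaw] about the fixed x, y, z axes, in that order (R = Rz(yaw) Ry(pitch) Rx(roll)).
In Python, from workcell import env gives the robot as it stands. The module is installed in compiled form; this text tells all that it offers. Calls block until the motion is done:
- env.goto(position, orientation): joint-space move of the TCP to a pose.
- env.move_straight(position, rotation=None, rate=0.15, force_limit=None): straight line of the TCP; rotation=None keeps the orientation; rate is the mean speed in m/s. With force_limit (N) it stops when the force on the tool has changed by that much, and returns True; else False.
- env.set_joints(angles): joint-space move.
- env.gripper_to(opening, grasp_force=None): opening from 0.0 (shut) to 1.0 (fully open); grasp_force is the grip in N (None keeps the last); returns when the fingers have stopped.
- env.dwell(seconds).
- env.inverse_kinematics(position, orientation): joint angles nearest the present ones, or None.
- env.read_state(): the state.
- env.grab_frame(name): name is "side" or "top" or "wrist"; returns a dict with "image" (384x512x3 uint8, blue, green, red), "fx", "fy", "cx", "cy" (pixels), "position" and "orientation" of the camera in the world. Camera axes: x right, y up, looking along -z (the intrinsics and any distortion apply to the point x, -y, -z); pixel columns grow to the right and rows downward; lengths in m; the calibration is good to about 2 mm. A picture is of the moment at which its call begins. There is no depth.
A pose or a line that the arm cannot do raises env.Unreachable and nothing moves.
- env.close_job(): hands the job in, once; it reports no verdict.
Trained networks look in a picture, given as the dict that the camera call returned (one of the last four; its "shot" number tells which), for a name from the list of things; names that differ only in an ending like _2 or _b are one class to them, and where a whole thing is asked for, a point or a joint stands for the part that bears it (a point fixed in the world has none). Each returns a list of dicts, best first, with "score" (0 to 1); they miss things now and then, are a little off and sometimes report something else, mostly with a low value. They report only what shows in the picture. A call takes as long as a camera call.
- env.search_frame(picture, thing): "xyz" ([x, y, z] in m, in world coordinates, good to about 4 mm: the middle of the surface that is visible of it).
- env.trace(picture, thing): "mask" (384x512 bool, what is visible of it).
The state is a dict: "clock": time; "joint_positions": joint angles; "qvel": joint speeds; "joint_torque": joint torques, N m; "position": TCP position; "tool_rot": TCP orientation; "force": force on the tool from outside, world axes, zero at the start; "wrist_torque": the same for the moment, N m; "opening": opening from 0.0 (shut) to 1.0 (fully open).
Only numpy, scipy, OpenCV 4.12 (cv2) and the standard library are available. Lean on these libraries where they do the work, as an engineer would, in place of code of your own. Each camera call takes 0.05 s, during which the arm holds its last target. There are 200 camera calls.

### The job

Put the meter box together from the inside out: lay the battery pack flat between the corner locators on the floor of the open blue-grey case, rest the green circuit board flat on the four pillars above it, fit the aluminium cover on the case, and last seat the dial meter square in the round hole in the cover. Lower each part into place rather than letting it fall, and leave the small breadboard, the parts box, the multimeter and the wire strippers where they lie.

Things in the scene. Friction and masses are not known exactly. Their poses are not given: they have to be found in the camera images.
- case: Open blue-grey case, fixed, 150 (its x) x 110 (y) x 60 mm high, walls and floor 4. Origin: centre of underside, z up. In each inner corner an 18 mm square pillar, top at z 26: the board rests on these. Mid floor (z 4) a black pad 46 (x) x 72 (y) between four L-shaped corner locators 5 high: the pack lies here, centred, long side along y; between locators 53 mm is free for a finger on each x side.
- pack: Battery pack, black holder with two orange-and-black cells: block 31 (its x) x 58 (y) x 16 mm high, 65 g, lying flat. Origin: centre of underside, z up. Grip across the 31 mm at mid length. 8 mm of play each way between the locators; either way round will do.
- board: Green circuit board 128 (its x) x 88 (y) x 2.5 mm, 120 g, lying flat. Origin: centre of underside, z up. In its middle a fixed finned aluminium heat sink 20 (x) x 40 (y) mm, top at z 28: grip it across the 20 mm; the board is clear for 40 mm beside it in x. 7 mm of play each way in the case; seated, its origin is at z 26 of the case. Either way round will do.
- cover: Aluminium plate 154 (its x) x 114 (y) mm, 240 g, on four tapered black corner studs. Origin: plate centre at stud-tip level; plate at z 8 to 11. Black handle bar at x -12: 10 wide, 90 long along y, z 35 to 45, free below. Round 50 mm hole at x +42, y 0. Two terminals at x -58, y +-20, z to 23. Studs go inside the case walls, 4 mm play each way; seated, origin at z 52 of the case. Either way round.
- meter: Dial meter standing on its grey barrel (43 mm diameter, 20 long, narrowing to 32 below). Origin: centre of barrel bottom, z up. Black bezel 62 x 62 mm, z 20 to 38, cream dial on top, 90 g. Barrel enters the cover's hole (3.5 mm play each way), bezel rests on the plate: origin 9 mm below the cover's. Grip the bezel only, high, across the cover's y (handle 18 mm away in x). Any quarter turn will do.
- breadboard: Bystander: small cream breadboard with two chips, 83 x 55 x 15 mm, loose. Origin: centre of underside. Not to be moved.
- parts_box: Bystander: small clear box of coloured parts with a blue latch, 56 x 56 x 26 mm, loose. Origin: centre of underside. Not to be moved.
- multimeter: Bystander: red hand-held multimeter lying on its back, 185 x 88 x 47 mm, loose. Origin: centre of underside. Not to be moved.
- strippers: Bystander: wire strippers with yellow handles, about 155 x 70 x 11 mm, loose. Origin: near their middle, at bench height. Not to be moved.

How it is judged:
By the outcome, as a careful person would: the job done as asked, in the order asked, and still so for the second after the job is handed in, with the robot touching nothing.
It also fails if it takes over 104 s, if anything falls off the work surface, if the arm or the gripper's body presses on something with over 40 N, if the wrist force passes 120 N, or if a joint passes its speed limit or range.

## Working session

There is one attempt and no reset: what is moved stays moved. The work goes in short steps, each a Python script; the robot and the scene stay as the last script left them, time stands still between calls to the robot, and variables do not carry over. Pictures are saved under pics/ and viewed, about 12 in all and at most 16, crops included, and the job is handed in when it is done.

```bash
mkdir -p pics; ls
cat > h.py <<'E'
import numpy as np, cv2
from workcell import env
from scipy.spatial.transform import Rotation as Rot
NAMES=["case","pack","board","cover","meter","breadboard","parts_box","multimeter","strippers"]
def cam(f):
    return Rot.from_euler('xyz',f["orientation"],degrees=True).as_matrix(), np.array(f["position"])
def to_world(f,uv,z):
    R,p=cam(f); uv=np.atleast_2d(uv).astype(float)
    d=np.c_[(uv[:,0]-f["cx"])/f["fx"],-(uv[:,1]-f["cy"])/f["fy"],-np.ones(len(uv))]@R.T
    return p+d*((z-p[2])/d[:,2])[:,None]
def to_pix(f,X):
    R,p=cam(f); c=(np.atleast_2d(X)-p)@R
    return np.c_[f["cx"]+f["fx"]*c[:,0]/-c[:,2], f["cy"]-f["fy"]*c[:,1]/-c[:,2]]
E
python3 - <<'E'
from h import *
ims=[]
for n in ["top","side"]:
    f=env.grab_frame(n); cv2.imwrite(f"pics/{n}0.png",f["image"])
    print(n,{k:np.round(v,4).tolist() if not isinstance(v,dict) else v for k,v in f.items() if k!="image"})
    for t in NAMES:
        s=env.search_frame(f,t); m=env.trace(f,t)
        o=[(round(a["score"],2),np.round(a["xyz"],3).tolist()) for a in s[:2]]
        q=[(round(a["score"],2),int(a["mask"].sum()),[np.round(x,1) for x in cv2.minAreaRect(np.argwhere(a["mask"])[:,::-1].astype(np.float32))]) for a in m[:1]]
        print(t,o,q)
print(env.read_state())
E
```

```text
pics
top {'fx': 365.1349, 'fy': 365.1349, 'cx': 255.0531, 'cy': 190.5601, 'position': [0.5109, -0.015, 1.1314], 'orientation': [2.5365, 1.911, -90.2171], 'shot': 1}
case [(0.82, [0.483, 0.283, 0.002])] []
pack [(0.45, [0.667, -0.069, 0.016])] [(0.77, 162, [array([284.8, 156.8]), array([ 9.5, 17.6]), np.float64(68.2)])]
board [] [(0.68, 1150, [array([357. , 211.5]), array([41., 28.]), np.float64(90.0)])]
cover [(0.83, [0.493, -0.015, 0.008])] [(0.89, 1683, [array([267.3, 211. ]), array([50.4, 37.7]), np.float64(75.5)])]
meter [(0.63, [0.654, 0.077, 0.038])] [(0.67, 434, [array([236., 158.]), array([20.8, 21.5]), np.float64(5.2)])]
breadboard [(0.65, [0.662, -0.225, 0.013])] []
parts_box [(0.84, [0.674, 0.211, 0.024]), (0.32, [0.493, -0.02, 0.009])] [(0.86, 351, [array([193.6, 154.9]), array([19.6, 18.2]), np.float64(9.5)])]
multimeter [(0.59, [0.476, 0.494, 0.039]), (0.54, [0.665, -0.067, 0.015])] [(0.61, 1868, [array([ 99.9, 218.6]), array([31.9, 61.4]), np.float64(7.0)])]
strippers [(0.89, [0.516, -0.49, 0.011])] [(0.56, 556, [array([422.5, 204.5]), array([50.6, 24.7]), np.float64(7
[... 1228 characters left out ...]
.2, 48.8]), np.float64(45.0)])]
{'clock': 1.9, 'joint_positions': array([ 8.19668216e+01,  2.20426519e+01,  4.51884480e-01,  1.81767907e-03,
       -6.84114690e+01, -1.48158150e+01]), 'qvel': array([ 0.00864419, -0.01449832,  0.07948751,  0.0088761 , -0.02752294,
       -0.02472824]), 'joint_torque': array([-1.46156831e-04, -3.90459216e+01,  1.87619287e+01,  4.22462314e+00,
        1.55384577e-02, -1.37593651e-05]), 'position': array([0.24267569, 0.57593817, 0.22253946]), 'tool_rot': array([-8.99982702e+01,  2.20582252e-03,  1.57151675e+02]), 'force': array([-0.11271621,  0.62163247,  1.20418503]), 'wrist_torque': array([-0.02044768, -0.00819151,  0.03401818]), 'opening': 0.9988729891445437}
```

Run:
```python
import cv2
i=cv2.imread("pics/top0.png")[120:270,60:460]
cv2.imwrite("pics/top0c.png",cv2.resize(i,None,fx=2,fy=2,interpolation=cv2.INTER_CUBIC))
```

```text
(no output)
```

View pics/top0c.png

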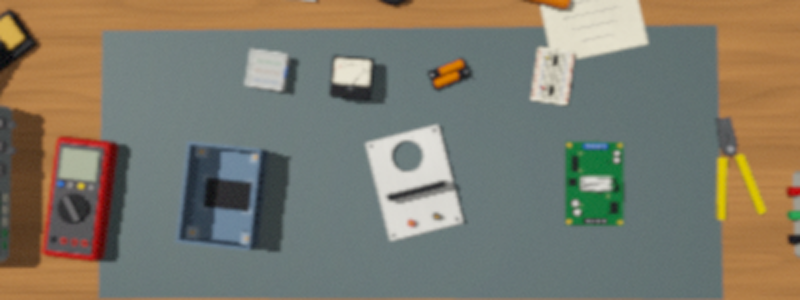

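Run:
```python
from h import *
for n,p,yaw in [("case",[0.44,0.285,0.32],180),("pack",[0.62,-0.07,0.30],157)]:
    env.goto(p,[-90,0,yaw])
    f=env.grab_frame("wrist"); cv2.imwrite(f"pics/w_{n}.png",f["image"])
    np.save(f"f_{n}.npy",f,allow_pickle=True)
    s=env.read_state()
    print(n,s["clock"],s["position"],s["tool_rot"],np.round(s["joint_positions"],1),f["position"],f["orientation"],f["fx"],f["cx"],f["cy"])
    for a in env.trace(f,n)[:2]:
        m=a["mask"]; np.save(f"m_{n}.npy",m)
        print(a["score"],cv2.minAreaRect(np.argwhere(m)[:,::-1].astype(np.float32)))
    print([(a["score"],a["xyz"]) for a in env.search_frame(f,n)[:2]])
cv2.imwrite("pics/two.png",np.hstack([cv2.resize(cv2.imread(f"pics/w_{n}.png"),(400,300)) for n in ("case","pack")]))
```

```text
case 3.3167 [0.43969276 0.28571675 0.31949548] [-8.99739699e+01 -3.59662046e-02 -1.79947790e+02] [ 50.8   9.   -3.7  -0.  -77.4  39.3] [0.5053685  0.28510058 0.48126688] [-1.40124080e+01 -6.28799864e-02 -8.99241070e+01] 314.2496216549287 255.37293977065536 187.3558588167906
0.7 ((261.7986145019531, 125.71159362792969), (86.3456802368164, 115.61441040039062), 6.709836959838867)
[(0.76, [0.4864, 0.2792, 0.0045])]
pack 4.9417 [ 0.62003438 -0.0687377   0.30032998] [-9.00253347e+01  2.50025874e-02  1.57106029e+02] [  8.5  19.6   7.9  -0.  -78.2  58.6] [ 0.68031502 -0.09497376  0.46191896] [-1.39474556e+01 -3.71739529e-02 -1.12865234e+02] 314.2496216549287 255.37293977065536 187.3558588167906
0.63 ((241.43588256835938, 126.85842895507812), (22.24758529663086, 42.01359939575195), 43.83086395263672)
[(0.78, [0.6616, -0.0714, 0.0113])]
```

View pics/two.png

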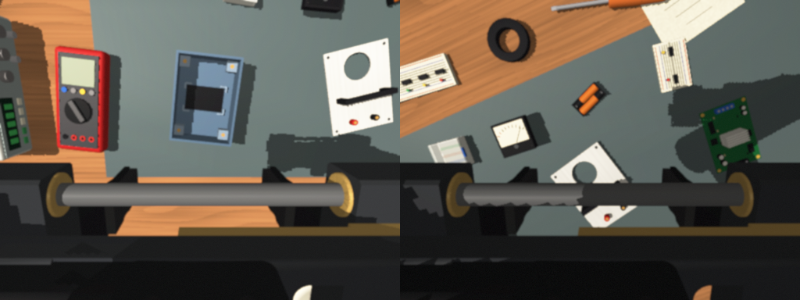

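```bash
cat >> h.py <<'E'
from scipy.optimize import minimize
def box(sx,sy,z0,z1):
    return np.array([[a*sx/2,b*sy/2,z] for a in(-1,1) for b in(-1,1) for z in(z0,z1)])
MODEL={"case":box(.150,.110,0,.060),"pack":box(.031,.058,0,.016),"board":box(.128,.088,0,.0025),
 "cover":box(.154,.114,.008,.011),"meter":box(.062,.062,.020,.038)}
def place(pts,x,y,yaw,z=0):
    return pts@Rot.from_euler('z',yaw,degrees=True).as_matrix().T+[x,y,z]
def fit(f,mask,pts,x0,z=0,S=4):
    """x,y,yaw of a convex model whose silhouette best matches the mask"""
    M=cv2.resize(mask.astype(np.float32),None,fx=S,fy=S,interpolation=cv2.INTER_LINEAR)
    M=cv2.GaussianBlur(M,(0,0),S*0.6)
    def cost(q):
        uv=(to_pix(f,place(pts,q[0]/1000,q[1]/1000,q[2],z))+.5)*S-.5
        im=np.zeros(M.shape,np.float32)
        h=cv2.convexHull(uv.astype(np.float32))
        cv2.fillConvexPoly(im,np.round(h*16).astype(np.int32),1.0,cv2.LINE_8,4)
        im=cv2.GaussianBlur(im,(0,0),S*0.6)
        return np.abs(im-M).sum()/M.sum()
    best=None
    for dy in (0,-12,12):
        q0=np.array([x0[0]*1000,x0[1]*1000,x0[2]+dy])
        r=minimize(cost,q0,method="Nelder-Mead",options=dict(initial_simplex=np.vstack([q0,q0+[8,0,0],q0+[0,8,0],q0+[0,0,8]]),xatol=.05,fatol=1e-4))
        if best is None or r.fun<best.fun: best=r
    return np.round([best.x[0]/1000,best.x[1]/1000,best.x[2]],4),round(best.fun,3)
E
python3 - <<'E'
from h import *
out=[]
for n,x0 in [("case",(.484,.283,-5)),("pack",(.662,-.07,69))]:
    f=np.load(f"f_{n}.npy",allow_pickle=True).item(); m=np.load(f"m_{n}.npy")
    q,c=fit(f,m,MODEL[n],x0); print(n,q,c)
    im=cv2.resize(f["image"],None,fx=3,fy=3,interpolation=cv2.INTER_CUBIC)
    cs,_=cv2.findContours(cv2.resize(m.astype(np.uint8),None,fx=3,fy=3),cv2.RETR_EXTERNAL,cv2.CHAIN_APPROX_NONE)
    cv2.drawContours(im,cs,-1,(255,0,255),1)
    uv=to_pix(f,place(MODEL[n],*q))
    for p in (uv+.5)*3-.5: cv2.circle(im,tuple(int(v) for v in p),3,(0,255,255),-1)
    if n=="case":
        for a in (-1,1):
            for b in (-1,1):
                p=(to_pix(f,place(np.array([[a*.023,b*.036,.004]]),*q))[0]+.5)*3-.5; cv2.circle(im,tuple(int(v) for v in p),3,(0,0,255),-1)
    c0=(uv.mean(0)*3).astype(int); out.append(im[max(0,c0[1]-220):c0[1]+220,c0[0]-200:c0[0]+200][:440])
cv2.imwrite("pics/fit1.png",np.hstack(out))
E
```

```text
case [ 0.4805  0.2758 -5.9269] 0.029
pack [ 0.6654 -0.0673 21.8631] 0.049
```

View pics/fit1.png

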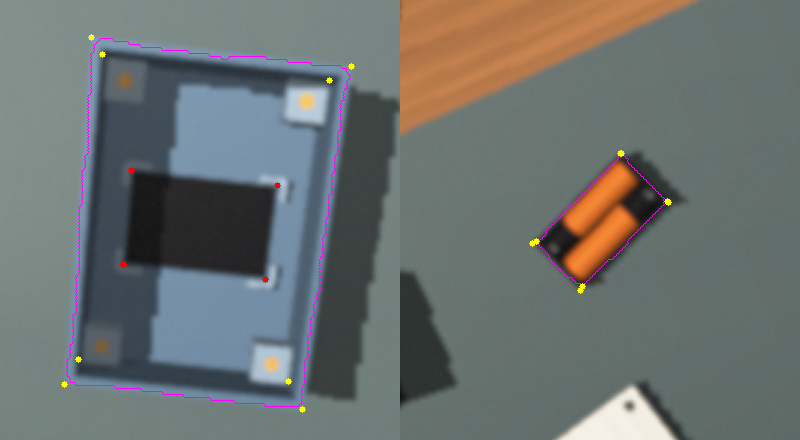

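```bash
cat >> h.py <<'E'
CASE=np.array([0.4805,0.2758,-5.93])
def ori(jaw):
    """tool-down orientations with the jaws along angle jaw; the half turn with joint 6 nearest mid range"""
    return [[-90,0,(jaw-90+k+180)%360-180] for k in (0,180)]
def best(pos,jaw):
    c=[(abs(q[5])+0.3*np.abs(np.array(q)-env.read_state()["joint_positions"])[5],o) for o in ori(jaw) if (q:=env.inverse_kinematics(pos,o)) is not None]
    return min(c,key=lambda t:t[0])[1]
def st(tag=""):
    s=env.read_state(); print(tag,"t",round(s["clock"],2),"p",np.round(s["position"],4),"rpy",np.round(s["tool_rot"],1),"F",np.round(s["force"],1),"open_mm",round(s["opening"]*87,1),"j6",round(s["joint_positions"][5],1)); return s
def look(n,name):
    f=env.grab_frame(n); cv2.imwrite(f"pics/{name}.png",f["image"]); np.save(f"f_{name}.npy",f,allow_pickle=True); return f
E
python3 - <<'E'
from h import *
x,y,a=.6654,-.0673,21.86
o=best([x,y,.12],a); print(o)
env.gripper_to(.69,20)
env.goto([x,y,.10],o)
env.move_straight([x,y,.004],rate=.12); st("down")
env.gripper_to(0,20); s=st("grip")
env.move_straight([x,y,.15],rate=.25)
cx,cy,ca=CASE
o=best([cx,cy,.15],ca); print(o)
env.goto([cx,cy,.15],o); st("over")
env.move_straight([cx,cy,.03],rate=.15)
print(env.move_straight([cx,cy,.006],rate=.03,force_limit=4)); st("low")
env.gripper_to(50/87); st("rel")
env.move_straight([cx,cy,.16],rate=.2)
env.goto([0.44,0.285,0.25],[-90,0,180]); look("wrist","afterpack"); st()
E
```

```text
[-90, 0, 111.86000000000001]
down t 7.59 p [ 0.6663 -0.0673  0.0051] rpy [-90.1   0.  111.9] F [ 0.8  0.2 -0.3] open_mm 60.4 j6 13.8
grip t 8.21 p [ 0.6656 -0.0673  0.0042] rpy [-90.    0.  111.9] F [ 0.9 -0.5  2. ] open_mm 30.8 j6 13.8
[-90, 0, np.float64(84.07)]
over t 10.39 p [0.4808 0.2753 0.1495] rpy [-90.   0.  84.] F [ 0.8  0.4 -0.6] open_mm 30.7 j6 -52.5
True
low t 12.03 p [0.4802 0.2756 0.008 ] rpy [-90.    0.1  84.1] F [-0.4  0.1  4. ] open_mm 30.5 j6 -52.5
rel t 12.7 p [0.4796 0.2751 0.0075] rpy [-89.9   0.1  84. ] F [-0.3  1.   0.4] open_mm 50.1 j6 -52.5
 t 15.08 p [0.4399 0.2848 0.2492] rpy [-8.99e+01 -1.00e-01  1.80e+02] F [-0.1 -1.  -0.1] open_mm 50.2 j6 39.3
```

View pics/afterpack.png

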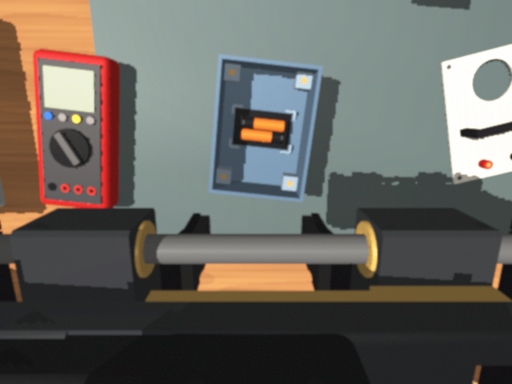

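```bash
cat >> h.py <<'E'
def overlay(f,m,pts,q,name,z=0,S=3,extra=None):
    im=cv2.resize(f["image"],None,fx=S,fy=S,interpolation=cv2.INTER_CUBIC)
    cs,_=cv2.findContours(cv2.resize(m.astype(np.uint8),None,fx=S,fy=S),cv2.RETR_EXTERNAL,cv2.CHAIN_APPROX_NONE)
    cv2.drawContours(im,cs,-1,(255,0,255),1)
    uv=to_pix(f,place(pts,*q,z))
    for p in (uv+.5)*S-.5: cv2.circle(im,tuple(int(v) for v in p),3,(0,255,255),-1)
    if extra is not None:
        for p in (to_pix(f,place(np.array(extra),*q,z))+.5)*S-.5: cv2.circle(im,tuple(int(v) for v in p),2,(0,0,255),-1)
    c=(uv.mean(0)*S).astype(int); a=max(0,c[1]-250); b=max(0,c[0]-250)
    cv2.imwrite(f"pics/{name}.png",im[a:a+500,b:b+500])
E
python3 - <<'E'
from h import *
env.goto([.44,-.29,.25],[-90,0,180]); st()
f=look("wrist","board")
m=env.trace(f,"board")[0]; print(m["score"],m["mask"].sum()); m=m["mask"]
np.save("m_board.npy",m)
q,c=fit(f,m,MODEL["board"],(.49,-.29,0)); print(q,c)
hs=[[a*.010,b*.020,.028] for a in(-1,1) for b in (-1,1)]
overlay(f,m,MODEL["board"],q,"board_fit",extra=hs)
E
```

```text
t 17.15 p [ 0.4405 -0.2894  0.25  ] rpy [ -90.     0.  -179.9] F [-0.8  0.3  0. ] open_mm 49.9 j6 105.7
0.76 7186
[ 0.4965 -0.2894 -0.8255] 0.013
```

View pics/board_fit.png

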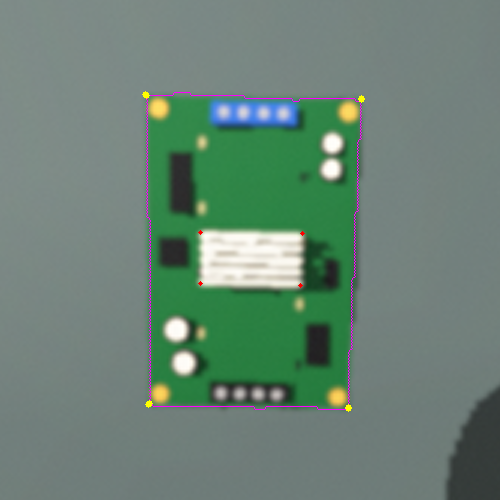

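Run:
```python
from h import *
x,y,a=.4965,-.2894,-.83
o=best([x,y,.12],a); print(o)
env.gripper_to(46/87,30)
env.goto([x,y,.10],o)
env.move_straight([x,y,.03],rate=.15)
env.move_straight([x,y,.009],rate=.05); env.dwell(.1); st("down")
env.gripper_to(0,30); s=st("grip"); dz=s["position"][2]
env.move_straight([x,y,.17],rate=.2)
cx,cy,ca=CASE
o=best([cx,cy,.17],ca); print(o)
env.goto([cx,cy,.17],o); env.dwell(.1); st("over")
env.move_straight([cx,cy,.026+dz+.02],rate=.12)
print(env.move_straight([cx,cy,.026+dz-.003],rate=.025,force_limit=5)); st("low")
env.gripper_to(46/87); st("rel")
env.move_straight([cx,cy,.17],rate=.2)
env.goto([0.44,0.285,0.25],[-90,0,180]); look("wrist","afterboard"); st()
f=env.grab_frame("wrist"); m=env.trace(f,"board")
m=m[0]["mask"]
q,c=fit(f,m,MODEL["board"],CASE,z=.026); print(q,c)
overlay(f,m,MODEL["board"],q,"board_in",z=.026)
```

```text
[-90, 0, 89.17000000000002]
down t 20.36 p [ 0.4967 -0.2895  0.0092] rpy [-90.    0.   89.2] F [ 0.1  1.3 -0.7] open_mm 45.9 j6 13.3
grip t 20.94 p [ 0.4965 -0.2894  0.0091] rpy [-90.    0.   89.2] F [-0.6 -0.1  0.6] open_mm 19.7 j6 13.3
[-90, 0, np.float64(84.07)]
over t 24.03 p [0.4809 0.275  0.17  ] rpy [-90.   0.  84.] F [-0.1  0.3 -0.5] open_mm 19.9 j6 -52.5
True
low t 25.89 p [0.4803 0.2756 0.035 ] rpy [-90.    0.1  84.1] F [-0.3 -0.8  3.8] open_mm 19.9 j6 -52.6
rel t 26.65 p [0.4796 0.275  0.0342] rpy [-89.9   0.1  84. ] F [ 0.  -0.5 -0.2] open_mm 46.3 j6 -52.6
 t 28.95 p [0.4399 0.2848 0.2493] rpy [-8.99e+01 -1.00e-01  1.80e+02] F [ 0.2 -0.4 -1. ] open_mm 46.0 j6 39.3
[ 0.4799  0.2755 -5.6967] 0.019
```

View pics/board_in.png

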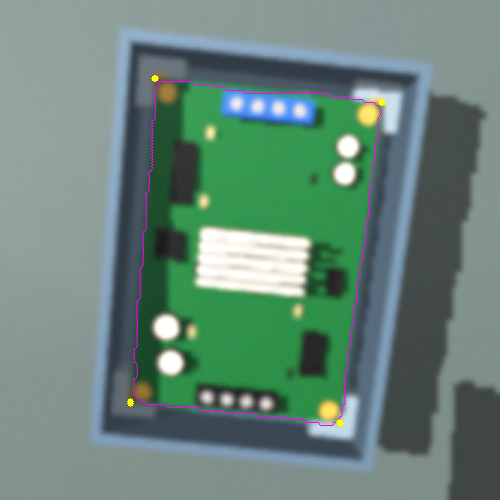

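Run:
```python
from h import *
f=env.grab_frame("wrist"); m=env.trace(f,"case"); 
if m:
    m=cv2.morphologyEx(m[0]["mask"].astype(np.uint8),cv2.MORPH_CLOSE,np.ones((3,3)))
    cs,_=cv2.findContours(m,cv2.RETR_EXTERNAL,cv2.CHAIN_APPROX_NONE)
    mm=np.zeros_like(m); cv2.drawContours(mm,[max(cs,key=len)],-1,1,-1)
    print("case",fit(f,mm>0,MODEL["case"],CASE), mm.sum())
env.goto([.43,-.015,.25],[-90,0,180]); env.dwell(.1); st()
f=look("wrist","cover")
m=env.trace(f,"cover")[0]; print(m["score"],m["mask"].sum()); m=m["mask"].astype(np.uint8)
m=cv2.morphologyEx(m,cv2.MORPH_CLOSE,np.ones((3,3)))
cs,_=cv2.findContours(m,cv2.RETR_EXTERNAL,cv2.CHAIN_APPROX_NONE)
mm=np.zeros_like(m); cv2.drawContours(mm,[max(cs,key=len)],-1,1,-1)
q,c=fit(f,mm>0,MODEL["cover"],(.493,-.015,13)); print(q,c)
t=np.radians(np.arange(0,360,30))
ex=[[.042+.025*np.cos(a),.025*np.sin(a),.011] for a in t]+[[-.012+a*.005,b*.045,.045] for a in(-1,1) for b in (-1,1)]
overlay(f,mm,MODEL["cover"],q,"cover_fit",extra=ex)
```

```text
case (array([ 0.481 ,  0.2756, -6.1369]), np.float64(0.015)) 13818
 t 30.4 p [ 0.4305 -0.014   0.2499] rpy [ -90.     0.  -179.9] F [-0.4  0.1  0.1] open_mm 46.0 j6 70.2
0.94 10526
[ 4.98400e-01 -1.34000e-02  1.41572e+01] 0.009
```

View pics/cover_fit.png

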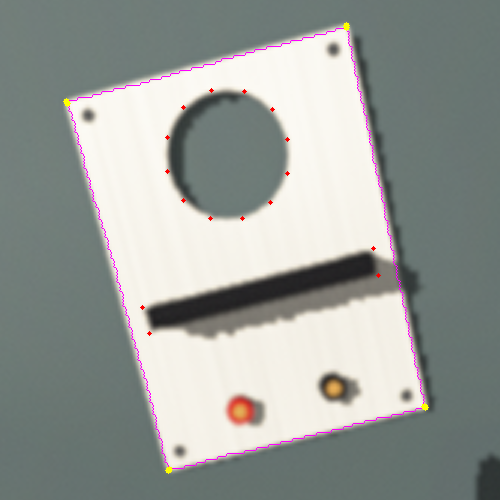

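```bash
sed -i 's/^CASE=.*/CASE=np.array([0.4808,0.2757,-6.03])/' h.py
python3 - <<'E'
from h import *
q=np.array([.4984,-.0134,14.16])
x,y,_=place(np.array([[-.012,0,0]]),*q)[0]
o=best([x,y,.12],q[2]); print(o)
env.gripper_to(40/87,50)
env.goto([x,y,.10],o)
env.move_straight([x,y,.021],rate=.1); env.dwell(.2); st("down")
env.gripper_to(0,50); s=st("grip"); dz=s["position"][2]
env.move_straight([x,y,.04],rate=.05)
env.move_straight([x,y,.19],rate=.2); st("lifted")
cx,cy,_=place(np.array([[-.012,0,0]]),*CASE)[0]
o=best([cx,cy,.19],CASE[2]); print(o)
env.goto([cx,cy,.19],o); env.dwell(.2); st("over")
env.move_straight([cx,cy,dz+.052+.025],rate=.12); env.dwell(.1)
f=look("side","cover_over_side"); look("top","cover_over_top"); look("wrist","cover_over_wrist")
st("pre")
i=cv2.imread("pics/cover_over_side.png")[110:230,130:290]; j=cv2.imread("pics/cover_over_wrist.png")
cv2.imwrite("pics/cover_over.png",np.hstack([cv2.resize(i,(400,300),interpolation=cv2.INTER_CUBIC),cv2.resize(j,(400,300))]))
E
```

```text
[-90, 0, np.float64(104.15999999999997)]
down t 33.25 p [ 0.4872 -0.0162  0.0216] rpy [-90.1  -0.  104.2] F [-0.2 -0.4  0. ] open_mm 40.1 j6 -3.1
grip t 33.89 p [ 0.4868 -0.0163  0.021 ] rpy [-90.   -0.  104.2] F [-0.5  0.   0.4] open_mm 9.2 j6 -3.1
lifted t 35.33 p [ 0.4856 -0.0165  0.1886] rpy [-89.8  -0.  104.1] F [ 0.8 -0.4 -2.4] open_mm 9.3 j6 -3.1
[-90, 0, np.float64(83.97000000000003)]
over t 36.66 p [0.4692 0.2759 0.19  ] rpy [-90.    0.   83.9] F [-0.2 -0.1 -2.1] open_mm 9.0 j6 -53.6
pre t 37.83 p [0.4692 0.2772 0.0987] rpy [-90.1  -0.1  84. ] F [ 1.1 -0.3 -2.4] open_mm 9.4 j6 -53.7
```

View pics/cover_over.png

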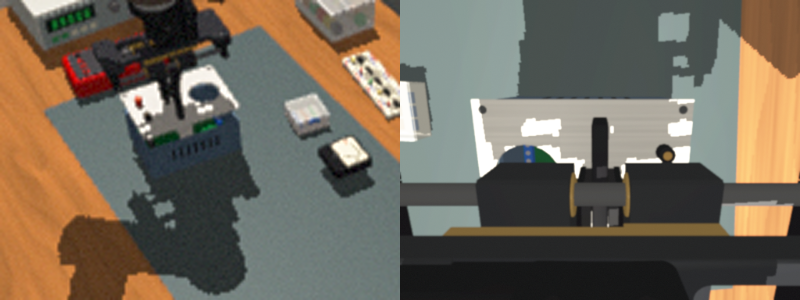

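Run:
```python
from h import *
f=np.load("f_cover_over_wrist.npy",allow_pickle=True).item()
p=np.array([.4692,.2766,.0987]); R=-6.03
ox=place(np.array([[.012,0,0]]),p[0],p[1],R)[0]
pts=np.array([[a*.077,-.057,.011] for a in(-1,1)]+[[-.012+.042*0,-.045,.045]])
uv=to_pix(f,place(pts,ox[0],ox[1],R,p[2]-.021)); print(np.round(uv,1), f["position"])
im=f["image"].copy()
im=cv2.resize(im,None,fx=2,fy=2,interpolation=cv2.INTER_CUBIC)
for u in (uv+.5)*2-.5: cv2.circle(im,tuple(int(v) for v in u),2,(0,0,255),-1)
cv2.imwrite("pics/cover_chk.png",im[200:500,150:850])
```

```text
[[376.5 125.4]
 [ 89.6 125.1]
 [255.3 156.8]] [0.46221727 0.21155022 0.26045404]
```

View pics/cover_chk.png

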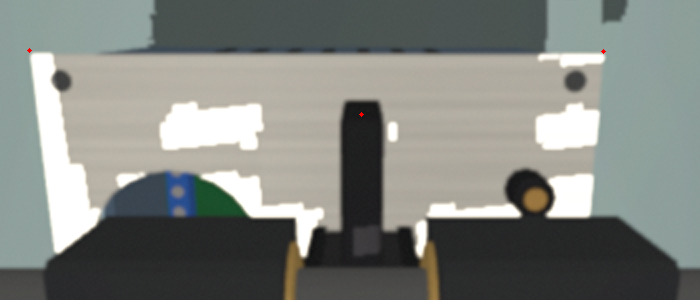

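Run:
```python
from h import *
cx,cy,_=place(np.array([[-.012,0,0]]),*CASE)[0]
print(env.move_straight([cx,cy,.021+.052-.002],rate=.02,force_limit=6)); st("low")
env.dwell(.2); st()
```

```text
True
low t 38.97 p [0.4688 0.2769 0.073 ] rpy [-90.   0.  84.] F [-0.6 -0.4  5.6] open_mm 9.2 j6 -53.7
 t 39.17 p [0.4688 0.2769 0.073 ] rpy [-90.   0.  84.] F [-0.5 -0.2  6.1] open_mm 9.5 j6 -53.7
```

```bash
cat >> h.py <<'E'
_t=np.radians(np.arange(0,360,20))
MODEL["meter"]=np.vstack([MODEL["meter"]]+[np.c_[r*np.cos(_t),r*np.sin(_t),z+0*_t] for r,z in((.016,0),(.0215,.01),(.0215,.02))])
def solid(m):
    m=cv2.morphologyEx(m.astype(np.uint8),cv2.MORPH_CLOSE,np.ones((3,3)))
    cs,_=cv2.findContours(m,cv2.RETR_EXTERNAL,cv2.CHAIN_APPROX_NONE)
    o=np.zeros_like(m); cv2.drawContours(o,[max(cs,key=len)],-1,1,-1); return o>0
HOLE=[[.042+.025*np.cos(a),.025*np.sin(a),.011] for a in _t]
E
python3 - <<'E'
from h import *
cx,cy,_=place(np.array([[-.012,0,0]]),*CASE)[0]
env.gripper_to(40/87); st("rel")
env.move_straight([cx,cy,.18],rate=.2)
env.goto([.44,.285,.28],[-90,0,180]); env.dwell(.1); st()
f=look("wrist","cover_in"); m=solid(env.trace(f,"cover")[0]["mask"])
q,c=fit(f,m,MODEL["cover"],CASE,z=.052); print("cover",q,c)
overlay(f,m,MODEL["cover"],q,"cover_in_fit",z=.052,extra=HOLE)
env.goto([.59,.077,.25],[-90,0,180]); env.dwell(.1); st()
f=look("wrist","meter"); mt=env.trace(f,"meter")[0]; m=solid(mt["mask"]); print(mt["score"],m.sum())
q,c=fit(f,m,MODEL["meter"],(.654,.077,0)); print("meter",q,c)
overlay(f,m,box(.062,.062,.020,.038),q,"meter_fit",extra=[[0,0,.038]])
a=cv2.imread("pics/cover_in_fit.png"); b=cv2.imread("pics/meter_fit.png")
cv2.imwrite("pics/both.png",np.hstack([a[:500,50:450],b[:500,50:450]]) if a.shape[0]==b.shape[0] else np.hstack([cv2.resize(a,(400,400)),cv2.resize(b,(400,400))]))
E
```

```text
rel t 39.98 p [0.4677 0.276  0.0717] rpy [-89.8   0.2  83.9] F [-0.7 -0.1  0. ] open_mm 40.1 j6 -53.7
 t 42.22 p [0.4399 0.2848 0.2793] rpy [-8.99e+01 -1.00e-01  1.80e+02] F [ 1.  -0.9  0.1] open_mm 40.2 j6 39.3
cover [ 0.4805  0.2754 -6.1339] 0.012
 t 43.42 p [0.5897 0.0784 0.2505] rpy [ -90.     0.  -179.9] F [ 0.7 -0.2  0.3] open_mm 40.0 j6 67.0
0.83 2948
meter [ 0.658   0.0804 -4.9515] 0.024
```

View pics/both.png

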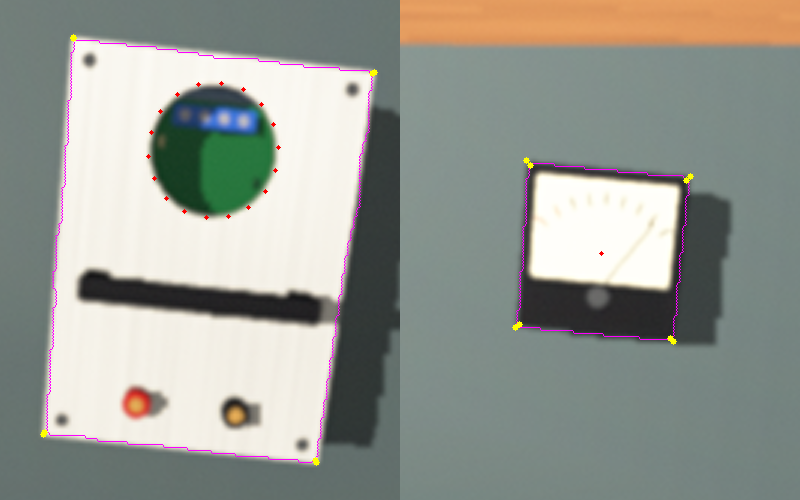

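Run:
```python
from h import *
q=np.array([.658,.0804,-4.95]); C=np.array([.4805,.2754,-6.13])
x,y=q[:2]; J=q[2]+90
o=best([x,y,.12],J); print(o)
env.gripper_to(1.0,30)
env.goto([x,y,.11],o)
env.move_straight([x,y,.027],rate=.1); env.dwell(.2); st("down")
env.gripper_to(0,30); s=st("grip"); dz=s["position"][2]
env.move_straight([x,y,.19],rate=.2)
hx,hy,_=place(np.array([[.042,0,0]]),*C)[0]
o=best([hx,hy,.19],C[2]+90); print(o)
env.goto([hx,hy,.19],o); env.dwell(.2); st("over")
env.move_straight([hx,hy,.043+dz+.03],rate=.12); env.dwell(.1)
print(env.move_straight([hx,hy,.043+dz-.002],rate=.02,force_limit=4)); st("low"); env.dwell(.1); st()
```

```text
[-90, 0, np.float64(175.05)]
down t 46.4 p [0.6584 0.0805 0.0278] rpy [-9.000e+01  1.000e-01  1.751e+02] F [ 0.3  0.2 -0.2] open_mm 86.9 j6 64.1
grip t 46.97 p [0.658  0.0805 0.027 ] rpy [-90.    0.  175.1] F [-0.8 -0.1  0.7] open_mm 61.9 j6 64.1
[-90, 0, np.float64(173.87)]
over t 49.07 p [0.5231 0.2698 0.1898] rpy [-90.   -0.  173.8] F [ 0.8  0.2 -0.5] open_mm 61.5 j6 40.7
True
low t 51.43 p [0.5222 0.2709 0.0699] rpy [-90.   -0.  173.9] F [-1.1  0.3  4.2] open_mm 61.6 j6 40.7
 t 51.53 p [0.5222 0.2709 0.07  ] rpy [-90.   -0.  173.9] F [-1.2  0.6  7.1] open_mm 61.8 j6 40.7
```

Run:
```python
from h import *
env.gripper_to(1.0); s=st("rel"); p=s["position"]
env.move_straight([p[0],p[1],.18],rate=.15)
env.goto([.44,.285,.28],[-90,0,180]); env.dwell(.1); st()
f=look("wrist","final"); mt=env.trace(f,"meter")[0]; m=solid(mt["mask"])
q,c=fit(f,m,box(.062,.062,.020,.038),(.522,.271,-6),z=.043); print("meter",q,c)
mc=env.trace(f,"cover")[0]["mask"]|m
print("cover",fit(f,solid(mc),MODEL["cover"],CASE,z=.052))
overlay(f,m,box(.062,.062,.020,.038),q,"final_fit",z=.043)
env.goto([.35,-.1,.35],[-90,0,90]); 
fs=look("side","final_side"); ft=look("top","final_top")
for n in ["breadboard","parts_box","multimeter","strippers"]:
    print(n,[np.round(s[0]["xyz"],3) if (s:=env.search_frame(g,n)) else None for g in (ft,fs)])
a=cv2.imread("pics/final_fit.png"); a=cv2.resize(a,(400,int(a.shape[0]*400/a.shape[1])))
b=cv2.resize(fs["image"][100:260,130:290],(400,400),interpolation=cv2.INTER_CUBIC)
c=np.zeros((400,800,3),np.uint8); c[:min(400,a.shape[0]),:400]=a[:400]; c[:,400:]=b; cv2.imwrite("pics/final_both.png",c)
d=np.abs(cv2.imread("pics/top0.png").astype(int)-ft["image"]).max(2)
st()
```

```text
rel t 52.28 p [0.5213 0.2702 0.0687] rpy [-8.990e+01 -1.000e-01  1.738e+02] F [-0.3  0.5 -0.4] open_mm 87.1 j6 40.7
 t 53.86 p [0.4397 0.2845 0.2781] rpy [-89.9  -0.2 180. ] F [ 0.3  0.  -0.1] open_mm 87.4 j6 39.3
meter [ 0.5221  0.2701 -6.163 ] 0.024
cover (array([ 0.4804,  0.2754, -6.1688]), np.float64(0.016))
breadboard [array([ 0.661, -0.225,  0.009]), array([ 0.66 , -0.232,  0.01 ])]
parts_box [array([0.676, 0.21 , 0.026]), array([0.669, 0.204, 0.026])]
multimeter [array([0.475, 0.492, 0.034]), array([0.46 , 0.49 , 0.036])]
strippers [array([ 0.518, -0.491,  0.013]), array([ 0.51 , -0.489,  0.014])]
 t 56.0 p [ 0.3501 -0.0999  0.3499] rpy [-90.  -0.  90.] F [-0.  -1.2  0.6] open_mm 86.9 j6 -10.1
```

View pics/final_both.png

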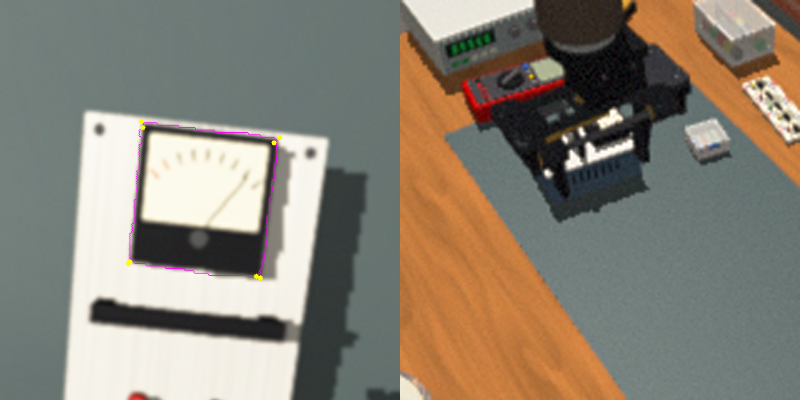

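```bash
python3 -c "
from h import *
env.close_job()"
```

```text
the job is handed in; nothing more can be done
```

The meter box is assembled in the order you asked: pack, board, cover, then dial meter. I handed it in at about 56 s of the 104 s allowed. Each part was lowered slowly, with the descent stopped on contact at 4–6 N, and released once it rested.

**Seating:** All four parts stopped at the height expected when seated, to within about 0.5 mm. For the cover and meter this was TCP 73.0 mm and 70.0 mm.

**Position:**
- **Pack:** it showed centred on its pad in the wrist picture.
- **Board:** it fitted to within 1 mm and 0.5° of the case's pose.
- **Cover:** it agrees with the case to about 0.5 mm and 0.2°.
- **Meter:** it sits within 1 mm of the hole centre, and its angle matches the cover's to 0.1°.

**Bystanders:** All four were found again at their starting positions within the detector's scatter. The exception is the side camera's multimeter reading, which differs by 10–13 mm from the first one. The arm stood beside the multimeter in that view, and the top camera shows it unchanged to 2 mm in x and y.

**Failed check:** The arm blocked most of the box in the final side picture. The finished box is therefore confirmed only by the wrist view from above and the contact heights.

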